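Pack one sample kit of furniture fittings

TASK

Pack one sample kit: from the mat, stand the hollow sleeve, the cabinet knob, the longer pull handle and the angle bracket upright in the cardboard tray, each in the nest moulded for it and down on the nest's floor. Leave the two look-alikes, the solid brass slug and the shorter pull handle, standing where they are on the mat.

Things in the scene. Friction and masses are not known exactly. Their poses are not given: they have to be found in the camera images.
- knob: Aluminium cabinet knob, upright, 34 mm high, 70 g: round head 40 mm across from 17 to 30 mm above its underside, narrowing to 32 mm at the flat top; below, a waist 18 mm across and a foot 26 mm across. All loose fittings start upright on a dark rubber mat 2 mm thick, at least 75 mm apart centre to centre. Origin: centre of the underside, z up.
- sleeve: Brass sleeve (tube), standing on end: outer diameter 34 mm, open bore 22 mm right through, 40 mm high, 120 g. Origin: centre of the underside, z up.
- long_pull: The longer of two steel pull handles, standing on its two feet: 88 mm long along its x axis, 34 mm high, 140 g. The grip bar is 12 mm wide (along y) and lies 24 to 34 mm above the underside; the feet at both ends are 14 mm long and 20 mm wide, with open space between them under the bar. Its two ends are alike. Origin: centre of the underside, z up.
- angle: Aluminium angle bracket, L-shaped seen from above, standing on end: legs 50 mm long outside, 8 mm thick, 36 mm high, 90 g. Origin: on the underside, at the centre of the 50 x 50 mm square around the L. One leg runs along x at y = -25 to -17 mm, the other along y at x = -25 to -17 mm, so the corner points to -x, -y. It may be gripped across one leg.
- slug: Look-alike, leave it: solid brass cylinder, 34 mm across, 40 mm high, no bore. Origin: centre of the underside, z up.
- short_pull: Look-alike, leave it: the shorter steel pull handle, 56 mm long along its x axis, otherwise like the longer one (34 mm high). Origin: centre of the underside, z up.
- nest_knob: Nest for the knob: one of four grey plates 108 mm square filling a fixed cardboard tray, 232 mm square, whose walls rise 9 mm above the nest floors. A black round rim, 38 mm across inside, 3 mm thick, 6 mm high; the knob's foot stands in it. Yaw as the tray. Origin: centre of the plate's upper face (the floor), 9 mm above the table, z up.
- nest_sleeve: Nest for the sleeve: such a plate in the same tray with a single black upright post at its centre, 10 mm across and 14 mm high, over which the bore of the sleeve goes. Yaw as the tray. Origin: centre of the plate's upper face (the floor), 9 mm above the table, z up.
- nest_pull: Nest for the longer pull: such a plate with a black rectangular rim, 100 mm (along its x) by 32 mm (along its y) inside, 3 mm thick, 6 mm high. The pull lies along x, either way round. Yaw as the tray. Origin: centre of the plate's upper face (the floor), 9 mm above the table, z up.
- nest_angle: Nest for the angle bracket: such a plate with a black L-shaped rim 6 mm high, leaving about 6 mm all round the bracket. The bracket fits with its origin over this origin and its x and y axes along these x and y axes: L corner towards -x, -y. Yaw as the tray. Origin: centre of the plate's upper face (the floor), 9 mm above the table, z up.
There are look-alikes about, which are no part of the job. What is shaped like the slug but turquoise is not meant.

How it is judged:
By the outcome, as a careful person would: the job done as asked, in the order asked, and still so for the second after the job is handed in, with the robot touching nothing.
It also fails if it takes over 120 s, if anything falls off the work surface, if the arm or the gripper's body presses on something with over 40 N, if the wrist force passes 120 N, or if a joint passes its speed limit or range.

ROBOT

A 7-joint arm with a two-finger parallel gripper is mounted at the origin on the work surface. World frame = base frame: x ahead of the robot, y to its left, z up, the work surface at z = 0. Lengths are in m, angles in degrees, forces in N, time in s.
With the tool pointing down it reaches from about 0.425 to 0.875 m from the base axis. Payload 4.7 kg.
Tool frame: the origin (TCP) lies at the very end of the fingers, on their centre line; the grasp point (between the pads) lies 19 mm behind it; z points along the fingers, y is the direction in which the jaws open and shut (so a half turn about z gives the same grasp; the last joint's range is limited). The gripper opens to 87 mm and grips with 3 to 60 N. Pads are 19 mm wide; open, the fingers measure 117 mm over their backs; the gripper's body (75 mm by 190 mm) begins 51 mm behind the grasp point.
Start: joints at [70.709, 18.392, -4.016, 83.108, 1.295, 78.541, -3.26], TCP at [0.223, -0.61, 0.223] pointing down, gripper open.
Joint ranges: [-163.93, 163.93], [-17.29, 119.83], [-79.2, 71.16], [3.27, 140.29], [-89.18, 269.18], [5.43, 117.66], [-154.24, 154.24]. Speed limits (degrees/s): [147.25, 147.25, 180, 180, 180, 180, 180].

INTERFACE

Orientations are given as [roll, pitch, yaw] about the fixed x, y, z axes, in that order (R = Rz(yaw) Ry(pitch) Rx(roll)).
In Python, from cell import * gives the robot as it stands.
- The arm moves only by the tool drive_tool, never from a script. Its argument "moves" is text: rows parted by semicolons, each of 5 numbers parted by spaces: the shift along the tool's x, y, z in m, then the turn about the tool's z in degrees, then the gripper's target within -1 to 1 (fully open at 1, half-way at 0, shut at -1). In form: x y z yaw fingers; .... A call has exactly 8 rows; each row is the pose to reach, as a shift and turn from the pose commanded when the call began, along the tool's axes at that moment; what a row does not reach only later rows make up. A row lasts 1/10 s, in which the tool goes at most 50 mm and 8.59 degrees, less where a joint would pass 70% of its speed; a pose out of reach is approached as far as the arm can. A call with a gripper value outside its range is refused whole. The fingers move at their own pace and stop on an object; "grip_force" is the grip in N (left out, the last holds). Time passes only in rows, so rows that repeat a pose let the fingers close, or fill a call up. It gives the time, the measured TCP pose, the force and the opening at its end, in the units of the state.
- get_obs(): the state, without advancing time (a new reading comes with each control period).
- read_camera(name): name is "side" or "top"; returns (picture, depth): 420x560x3 uint8, red, green, blue; 420x560 float32, m along the optical axis (not along the pixel's ray), 0 where there is no reading.
- calibration(name): a dict with "intrinsics" (3x3 intrinsics, pixels), "cam_to_world" (4x4, takes a point from camera to world coordinates). Camera axes: x right, y up, looking along -z (the intrinsics and any distortion apply to the point x, -y, -z); pixel columns grow to the right and rows downward; lengths in m; the calibration is good to about 2 mm. A picture is of the moment at which its call begins. calibration takes no time and is no camera call.
- sign_off(): hands the job in, once; it reports no verdict.
Trained networks look in the newest picture that a camera, given by its name, has taken for a name from the list of things; names that differ only in an ending like _2 or _b are one class to them, and where a whole thing is asked for, a point or a joint stands for the part that bears it (a point fixed in the world has none). Each returns a list of dicts, best first, with "conf" (0 to 1); they miss things now and then, are a little off and sometimes report something else, mostly with a low value. They report only what shows in the picture. A call takes as long as a camera call. They do not tell look-alikes from the thing itself.
- search_frame(camera, name): "uv" ([column, row] in pixels, amid what is visible of it).
- pinpoint(camera, name): "uv" ([column, row] in pixels: a listed point, or the origin of a listed thing).
The state is a dict: "time_s": time; "qpos": joint angles; "joint_velocities": joint speeds; "effort": joint torques, N m; "tool_pos": TCP position; "tool_rot": TCP orientation; "force": force on the tool from outside, world axes, zero at the start; "wrist_torque": the same for the moment, N m; "grip_width": finger opening in m.
Only numpy, scipy, OpenCV 4.12 (cv2) and the standard library are available. Lean on these libraries where they do the work, as an engineer would, in place of code of your own. Each camera call takes 0.05 s, during which the arm holds its last target. There are 200 camera calls.

## Working session

There is one attempt and no reset: what is moved stays moved. The work goes in short steps, Python scripts to look and compute and a tool call to move; the robot and the scene stay as the last step left them, time stands still between calls to the robot, and variables do not carry over. Pictures are saved under pics/ and viewed, about 12 in all and at most 16, crops included, and the job is handed in when it is done.

Besides the shell and the picture viewer there is one more tool, called after "Emit:" as name(argument=value, ...) on one line, values as JSON. drive_tool: Moves the arm, as the interface text tells. Its arguments: {"type":"object","properties":{"moves":{"type":"string"},"grip_force":{"type":"number"}},"required":["moves"]}

```bash
mkdir -p pics; ls
cat > h.py <<'E'
from cell import *
import numpy as np, cv2
def cloud(n):
    p,d=read_camera(n); c=calibration(n); K=np.array(c["intrinsics"]); T=np.array(c["cam_to_world"])
    v,u=np.mgrid[:d.shape[0],:d.shape[1]]
    P=np.stack([(u-K[0,2])/K[0,0]*d,-(v-K[1,2])/K[1,1]*d,-d,np.ones_like(d)],-1)@T.T
    P=P[...,:3]; P[d==0]=np.nan
    return p,d,P
def save(n,p,s=1.4): cv2.imwrite("pics/"+n+".png",cv2.resize(p[...,::-1],None,fx=s,fy=s))
E
python3 - <<'E'
from h import *
o=get_obs(); print({k:np.round(v,3).tolist() for k,v in o.items()})
for n in("top","side"):
    c=calibration(n); print(n,c)
    p,d,P=cloud(n); save(n+"0",p); np.savez(n+"0.npz",p=p,P=P)
    for t in ["knob","sleeve","long_pull","angle","slug","short_pull","nest_knob","nest_sleeve","nest_pull","nest_angle"]:
        if n=="top":
            for r in pinpoint(n,t)[:3]:
                u,v=r["uv"]; print(t,np.round(r["uv"]),round(r["conf"],2),np.round(P[int(round(v)),int(round(u))],3))
E
```

```text
pics
{'time_s': 0.0, 'qpos': [70.708, 18.439, -4.016, 83.173, 1.295, 78.542, -3.26], 'joint_velocities': [0.039, 0.006, 0.104, 0.15, 0.001, 0.069, 0.042], 'effort': [0.001, -49.129, -0.404, -31.252, -0.064, 0.044, 0.0], 'tool_pos': [0.223, -0.61, 0.221], 'tool_rot': [-179.892, 0.006, 20.102], 'force': [-0.092, -0.46, -0.128], 'wrist_torque': [-0.038, 0.046, 0.062], 'grip_width': 0.087}
top {'intrinsics': array([[383.2437151 ,   0.        , 275.44942435],
       [  0.        , 383.2437151 , 203.95842192],
       [  0.        ,   0.        ,   1.        ]]), 'cam_to_world': array([[-0.00605648,  0.9903757 , -0.1382725 ,  0.38818953],
       [-0.99984528, -0.0037139 ,  0.01719353,  0.01629341],
       [ 0.01651452,  0.13835524,  0.99024497,  0.76572626],
       [ 0.        ,  0.        ,  0.        ,  1.        ]])}
knob [333. 135.] 0.7 [ 0.627 -0.111  0.037]
sleeve [390. 191.] 0.7 [ 0.516 -0.221  0.031]
long_pull [394. 236.] 0.57 [ 0.429 -0.233  0.005]
angle [396. 136.] 0.74 [ 0.636 -0.248  0.002]
slug [347. 291.] 0.84 [ 0.326 -0.128  0.039]
slug [330. 182.] 0.83 [ 0.532 -0.102  0.041]
short_pull [334. 231.] 0.75 [ 0.438 -0.108  0.035]
nest_sleeve [220. 156.] 0.98 [0.592 0.115 0.01 ]
nest_sleeve [391. 190.] 0.2 [ 0.516 -0.22   0.038]
nest_pull [236. 206.] 0.64 [0.49  0.082 0.009]
nest_angle [180. 222.] 0.9 [0.459 0.192 0.008]
side {'intrinsics': array([[523.80943612,   0.        , 277.40588792],
       [  0.        , 523.80943612, 210.31136441],
       [  0.        ,   0.        ,   1.        ]]), 'cam_to_world': array([[ 0.68734485,  0.48970751, -0.53641738,  0.0116304 ],
       [-0.72626563,  0.45345467, -0.5166402 , -0.43689492],
       [-0.00976162,  0.74469149,  0.66733747,  0.63800223],
       [ 0.        ,  0.        ,  0.        ,  1.        ]])}
```

View pics/top0.png

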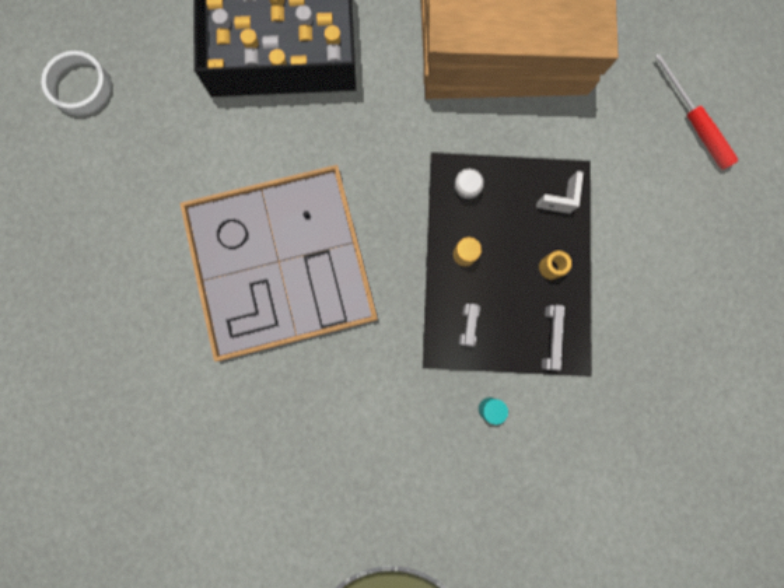

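View pics/side0.png

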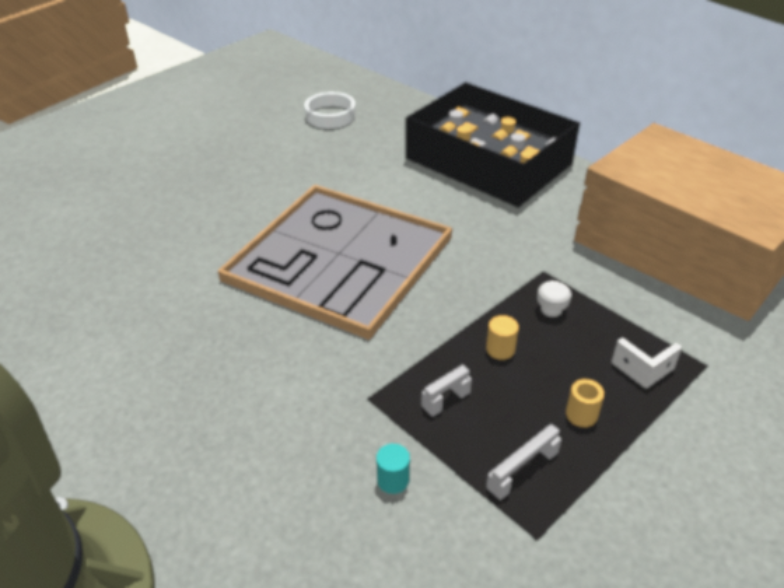

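The pictures show the mat objects as expected. At 1.4x scale in the top view:
- **Mat:** knob (469,183), angle (565,195), slug (468,250), bored sleeve (556,264), short pull (470,325) and long pull (553,338).
- **Tray nests:** knob (232,235), sleeve post (307,215), pull (325,290) and angle (253,310).
- **Decoy:** the turquoise cylinder is at (495,411).

Next I'll fit the poses.

```bash
cat > fit.py <<'E'
from h import *
from scipy.optimize import minimize
def rect(P2):
    (c,s,a)=cv2.minAreaRect(P2.astype(np.float32)); return np.round(c,4),np.round(s,4),round(a,1)
def circ(P2):
    c,r=cv2.minEnclosingCircle(P2.astype(np.float32)); return np.round(c,4),round(r,4)
if __name__=="__main__":
  for n in("top","side"):
    z=np.load(n+"0.npz"); P=z["P"];p=z["p"].astype(int); print(n)
    def near(c,r,lo,hi): 
        m=(np.hypot(P[...,0]-c[0],P[...,1]-c[1])<r)&(P[...,2]>lo)&(P[...,2]<hi); return P[m]
    m=(np.abs(P[...,0]-.5)<.3)&(np.abs(P[...,1])<.35); 
    for c in [(.7,-.2)]:
        q=P[(P[...,2]>.05)&(P[...,0]<.9)&(P[...,0]>.5)&(P[...,1]<-.02)]; print("box",q.min(0),q.max(0))
    print("mat z",np.nanmedian(near((.48,-.17),.02,-.1,.1)[:,2]))
    for t,c,r in[("knob",(.62,-.11),.035),("sleeve",(.512,-.225),.035),("slug",(.53,-.105),.035)]:
        q=near(c,r,.025,.1); print(t,len(q),circ(q[:,:2]),q[:,2].max(),(q[:,:2].min(0)+q[:,:2].max(0))/2)
        zt=np.percentile(q[:,2],95); q=q[q[:,2]>zt-.004]; print("  top",len(q),circ(q[:,:2]),q[:,:2].mean(0))
    for t,c,r in[("long",(.435,-.235),.06),("short",(.44,-.108),.04),("angle",(.63,-.25),.05)]:
        q=near(c,r,.028,.1); print(t,len(q),rect(q[:,:2]),q[:,:2].mean(0),np.percentile(q[:,2],95))
    # tray: dark pixels
    c=calibration(n);T=c["cam_to_world"];K=c["intrinsics"]
    m=(p.max(2)<85)&(P[...,0]>.4)&(P[...,0]<.68)&(P[...,1]>.02)&(P[...,1]<.28)&(np.abs(P[...,2])<.04)
    k,L,st,_=cv2.connectedComponentsWithStats(m.astype(np.uint8),connectivity=8)
    for i in range(1,k):
        if st[i,4]<5: continue
        v,u=np.nonzero(L==i)
        D=np.stack([(u-K[0,2])/K[0,0],-(v-K[1,2])/K[1,1],-np.ones(len(u))],-1)@T[:3,:3].T
        zt=.023 if st[i,4]<40 else .013
        q=T[:3,3]+D*((zt-T[2,3])/D[:,2])[:,None]
        print(" comp",st[i,4],rect(q[:,:2]),q[:,:2].mean(0).round(4))
    f=(p.max(2)-p.min(2)<25)&(p.mean(2)>120)&(P[...,0]>.4)&(P[...,0]<.68)&(P[...,1]>.0)&(P[...,1]<.28)
    print("z floor",np.nanmedian(near((.53,.14),.03,-.1,.1)[:,2]))
    w=(p[...,0]-p[...,2]>50)&(P[...,0]>.38)&(P[...,0]<.68)&(P[...,1]>.02)&(P[...,1]<.28)&(P[...,2]<.03)
    print("tray wall",rect(P[w][:,:2]),np.median(P[w][:,2]))
E
python3 fit.py
```

```text
top
box [ 0.77962773 -0.30677161  0.05002653] [ 0.88824244 -0.05226113  0.11903131]
mat z 0.0014936971542028887
knob 289 (array([ 0.6395, -0.1156]), 0.0195) 0.03930941564196777 [ 0.63763022 -0.11534341]
  top 225 (array([ 0.639 , -0.1152]), 0.019) [ 0.63848357 -0.11500722]
sleeve 211 (array([ 0.5217, -0.235 ]), 0.017) 0.04510563220626196 [ 0.52155687 -0.23486207]
  top 124 (array([ 0.5214, -0.235 ]), 0.0167) [ 0.52106801 -0.23544459]
slug 262 (array([ 0.5409, -0.1112]), 0.0172) 0.04526465555560566 [ 0.54082364 -0.11095686]
  top 219 (array([ 0.541, -0.111]), 0.017) [ 0.54082383 -0.11095566]
long 326 (array([ 0.4195, -0.2302]), array([0.0126, 0.0868]), 83.8) [ 0.41920037 -0.2293581 ] 0.03736624181802323
short 196 (array([ 0.4377, -0.113 ]), array([0.015 , 0.0545]), 84.8) [ 0.43793399 -0.11230523] 0.03737840111161045
angle 259 (array([ 0.6319, -0.2476]), array([0.0507, 0.0505]), 80.9) [ 0.62053398 -0.25409231] 0.03961090486782637
 comp 19 (array([0.5941, 0.1156]), array([0.0088, 0.0071]), 44.5) [0.594  0.1156]
 comp 35 (array([0.5754, 0.2289]), array([0.0167, 0.0374]), 44.6) [0.5766 0.
[... 1630 characters left out ...]
67]), 78.2) [ 0.43588071 -0.11427013] 0.03822519280481409
angle 441 (array([ 0.6201, -0.2568]), array([0.0385, 0.0706]), 34.7) [ 0.61824692 -0.25422556] 0.040741226449029666
 comp 35 (array([0.5711, 0.2238]), array([0.0187, 0.036 ]), 48.1) [0.5719 0.2261]
 comp 36 (array([0.5525, 0.2025]), array([0.0142, 0.0358]), 53.4) [0.5511 0.2018]
 comp 21 (array([0.591 , 0.1116]), array([0.0157, 0.0058]), 43.0) [0.5914 0.1117]
 comp 258 (array([0.4644, 0.1974]), array([0.0709, 0.0684]), 14.2) [0.458 0.189]
 comp 209 (array([0.4951, 0.0915]), array([0.1021, 0.0393]), 14.4) [0.502  0.0939]
z floor 0.010238172196124551
tray wall (array([0.538 , 0.1651]), array([0.2584, 0.2509]), 12.6) 0.017385242740162232
```

```bash
cat > tray.py <<'E'
from h import *
from scipy.optimize import minimize
def loop(pts,n=200):
    pts=np.array(pts+[pts[0]],float); s=np.r_[0,np.cumsum(np.hypot(*np.diff(pts,axis=0).T))]
    t=np.linspace(0,s[-1],n); return np.c_[np.interp(t,s,pts[:,0]),np.interp(t,s,pts[:,1])]
a=np.linspace(0,2*np.pi,200); h=1.5e-3
r=.0205; knob=np.c_[r*np.cos(a),r*np.sin(a)]
pull=loop([(-.0515,-.0175),(.0515,-.0175),(.0515,.0175),(-.0515,.0175)])
o=.025+.0075; i=-.017+.0075
ang=loop([(-o,-o),(o,-o),(o,i),(i,i),(i,o),(-o,o)])
Rr,aa=np.meshgrid([.001,.003,.0045],a[::10]); post=np.c_[(Rr*np.cos(aa)).ravel(),(Rr*np.sin(aa)).ravel()]
def proj(c,X):
    T=c["cam_to_world"];K=c["intrinsics"]; q=(X-T[:3,3])@T[:3,:3]
    return K[0,0]*q[:,0]/-q[:,2]+K[0,2], -K[1,1]*q[:,1]/-q[:,2]+K[1,2]
def w(q,x,z): 
    C,S=np.cos(x[2]),np.sin(x[2]); return np.c_[x[0]+C*q[:,0]-S*q[:,1],x[1]+S*q[:,0]+C*q[:,1],np.full(len(q),z)]
if __name__=="__main__":
  import itertools
  for n in("top","side"):
    p=np.load(n+"0.npz")["p"]; c=calibration(n); g=cv2.GaussianBlur(p.max(2).astype(np.float32),(0,0),.8)
    def cost(x,sets):
        t=0
        for q,zs in sets:
            for z in zs:
                u,v=proj(c,w(q,x,z)); t+=cv2.remap(g,u.astype(np.float32),v.astype(np.float32),1).mean()/len(zs)
        return t
    Z=(.011,.015); Zp=(.012,.016,.020,.023)
    d=.054; N={"knob":(knob,Z,(d,d)),"sleeve":(post,Zp,(d,-d)),"pull":(pull,Z,(-d,-d)),"angle":(ang,Z,(-d,d))}
    full=[(q+np.array(off),z) for q,z,off in N.values()]
    best=min(((cost((.53+dx,.16+dy,np.radians(y)),full),.53+dx,.16+dy,np.radians(y)) for dx,dy,y in itertools.product(np.arange(-.012,.013,.002),np.arange(-.012,.013,.002),range(8,19))))
    s=minimize(cost,best[1:],(full,),method="Nelder-Mead",options=dict(initial_simplex=np.array(best[1:])+np.array([[0,0,0],[.002,0,0],[0,.002,0],[0,0,.02]])))
    x=s.x; print(n,x[:2].round(4),np.degrees(x[2]).round(2),s.fun)
    for k,(q,z,off) in N.items():
        c0=w(np.array([off]),x,0)[0,:2]
        s2=minimize(lambda y:cost((y[0],y[1],x[2]),[(q,z)]),c0,method="Nelder-Mead",options=dict(initial_simplex=c0+np.array([[0,0],[.003,0],[0,.003]])))
        print("  ",k,c0.round(4),s2.x.round(4),round(s2.fun,1))
E
python3 tray.py
```

```text
top [0.5292 0.156 ] 14.2 379.13360595703125
   knob [0.5683 0.2216] [0.5692 0.2228] 96.6
   sleeve [0.5948 0.1169] [0.595  0.1161] 69.9
   pull [0.4901 0.0904] [0.49   0.0896] 106.0
   angle [0.4636 0.1951] [0.4626 0.1958] 94.3
side [0.5316 0.1572] 14.46 351.9980773925781
   knob [0.5704 0.2229] [0.5709 0.2246] 94.5
   sleeve [0.5974 0.1184] [0.5965 0.1164] 74.7
   pull [0.4928 0.0914] [0.4941 0.0914] 92.2
   angle [0.4658 0.196 ] [0.4643 0.1973] 79.2
```

```bash
cat > go.py <<'E'
import sys; from h import *
o=get_obs(); x,y,z,yaw=map(float,sys.argv[1:5]); p=np.array(o["tool_pos"]); r=o["tool_rot"]
a=np.radians(r[2]); dx,dy=x-p[0],y-p[1]
print("t",round(o["time_s"],2),"pos",p.round(4),"rot",np.round(r,2),"F",np.round(o["force"],1),"w",round(o["grip_width"],4))
print("shift",np.round([np.cos(a)*dx+np.sin(a)*dy,np.sin(a)*dx-np.cos(a)*dy,p[2]-z],4),"turn",round(r[2]-yaw,2))
E
python3 go.py .5215 -.2352 .10 14.3
```

```text
t 0.6 pos [ 0.2234 -0.6105  0.2226] rot [179.99   0.    20.1 ] F [-0.7 -0.3  0.4] w 0.0871
shift [ 0.4089 -0.25    0.1226] turn 5.8
```

Emit:
drive_tool(moves="0.04 -0.025 0.01 1 0.6; 0.08 -0.05 0.02 2 0.6; 0.12 -0.075 0.03 3 0.6; 0.16 -0.1 0.04 4 0.6; 0.2 -0.125 0.05 5 0.6; 0.24 -0.15 0.06 5.8 0.6; 0.28 -0.175 0.07 5.8 0.6; 0.3 -0.19 0.08 5.8 0.6", grip_force=25)

```text
time_s: 1.4
tool_pos: [0.443, -0.3245, 0.1427]
tool_rot: [-180.0, -0.1, 14.6]
force: [0.5, -0.2, 0.5]
grip_width: 0.0701
```

```bash
python3 go.py .5215 -.2352 .10 14.3
```

```text
t 1.4 pos [ 0.443  -0.3245  0.1427] rot [-1.7998e+02 -1.2000e-01  1.4610e+01] F [ 0.5 -0.2  0.5] w 0.0701
shift [ 0.0985 -0.0666  0.0427] turn 0.31
```

Emit:
drive_tool(moves="0.03 -0.02 0.01 0 0.6; 0.06 -0.04 0.02 0 0.6; 0.08 -0.055 0.03 0 0.6; 0.095 -0.065 0.04 0 0.6; 0.1 -0.067 0.042 0 0.6; 0.1 -0.067 0.042 0 0.6; 0.1 -0.067 0.042 0 0.6; 0.1 -0.067 0.042 0 0.6")

```text
time_s: 2.2
tool_pos: [0.5196, -0.241, 0.1012]
tool_rot: [179.9, -0.0, 14.2]
force: [0.1, -0.1, 0.0]
grip_width: 0.0696
```

```bash
python3 go.py .5215 -.2352 .012 14.3
```

```text
t 2.2 pos [ 0.5196 -0.241   0.1012] rot [179.93  -0.    14.16] F [ 0.1 -0.1  0. ] w 0.0696
shift [ 0.0033 -0.0052  0.0892] turn -0.14
```

Emit:
drive_tool(moves="0.003 -0.005 0.02 0 0.6; 0.003 -0.005 0.04 0 0.6; 0.003 -0.005 0.06 0 0.6; 0.003 -0.005 0.075 0 0.6; 0.003 -0.005 0.085 0 0.6; 0.003 -0.005 0.089 0 0.6; 0.003 -0.005 0.089 0 0.6; 0.003 -0.005 0.089 0 0.2")

```text
time_s: 3.0
tool_pos: [0.5224, -0.234, 0.0123]
tool_rot: [179.9, -0.1, 14.3]
force: [-0.0, -0.6, 0.5]
grip_width: 0.0667
```

Emit:
drive_tool(moves="0 0 0 0 -0.4; 0 0 0 0 -0.4; 0 0 0 0 -0.4; 0 0 0 0 -0.4; 0 0 0 0 -0.4; 0 0 0 0 -0.4; 0 0 0 0 -0.4; 0 0 0 0 -0.4")

```text
time_s: 3.8
tool_pos: [0.522, -0.234, 0.0118]
tool_rot: [180.0, -0.0, 14.3]
force: [0.1, -1.0, 2.0]
grip_width: 0.0338
```

```bash
python3 - <<'E'
from h import *
p,d,P=cloud("side"); save("s1",p[140:360,260:560],2.4)
E
python3 go.py .5958 .117 .10 14.3
```

```text
t 3.85 pos [ 0.522  -0.234   0.0118] rot [ 1.7997e+02 -2.0000e-02  1.4300e+01] F [-0.2 -1.2  1.4] w 0.0341
shift [ 0.1582 -0.3219 -0.0882] turn -0.0
```

Emit:
drive_tool(moves="0 0 -0.01 0 -0.4; 0 0 -0.03 0 -0.4; 0 0 -0.05 0 -0.4; 0 0 -0.07 0 -0.4; 0.012 -0.025 -0.085 0 -0.4; 0.03 -0.06 -0.088 0 -0.4; 0.048 -0.095 -0.088 0 -0.4; 0.064 -0.13 -0.088 0 -0.4")

```text
time_s: 4.65
tool_pos: [0.5519, -0.0902, 0.1003]
tool_rot: [180.0, -0.0, 14.3]
force: [0.2, 0.0, -0.5]
grip_width: 0.0336
```

Emit:
drive_tool(moves="0.016 -0.033 0 0 -0.4; 0.032 -0.066 0 0 -0.4; 0.05 -0.1 0 0 -0.4; 0.066 -0.133 0 0 -0.4; 0.08 -0.16 0 0 -0.4; 0.088 -0.18 0 0 -0.4; 0.094 -0.19 0 0 -0.4; 0.094 -0.192 0 0 -0.4")

```text
time_s: 5.45
tool_pos: [0.5953, 0.119, 0.0996]
tool_rot: [-180.0, 0.0, 14.4]
force: [0.4, -0.0, -0.8]
grip_width: 0.0336
```

```bash
python3 go.py .5958 .117 .10 14.3
python3 - <<'E'
from h import *
p,d,P=cloud("side"); save("s2",p[60:300,130:480],2.2)
E
```

```text
t 5.45 pos [0.5953 0.119  0.0996] rot [-179.96    0.     14.44] F [ 0.4 -0.  -0.8] w 0.0336
shift [ 0.      0.0021 -0.0004] turn 0.14
```

View pics/s2.png

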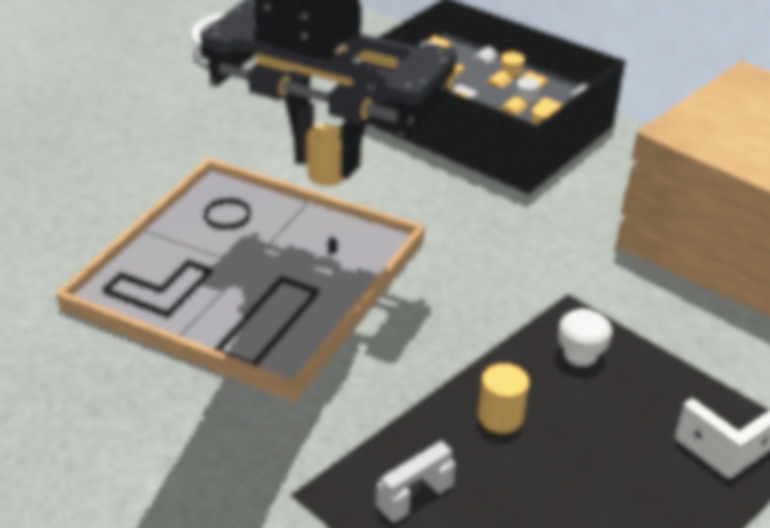

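The sleeve hangs in the fingers at (325,155), above the post at (332,245). Lowering it now.

Emit:
drive_tool(moves="0 0.002 0.015 0 -0.4; 0 0.002 0.03 0 -0.4; 0 0.002 0.045 0 -0.4; 0 0.002 0.055 0 -0.4; 0 0.002 0.063 0 -0.4; 0 0.002 0.07 0 -0.4; 0 0.002 0.076 0 -0.4; 0 0.002 0.079 0 -0.4")

```text
time_s: 6.3
tool_pos: [0.5958, 0.1154, 0.02]
tool_rot: [180.0, 0.0, 14.3]
force: [0.7, -0.3, -1.4]
grip_width: 0.0336
```

```bash
python3 go.py .5958 .117 .019 14.3
```

```text
t 6.3 pos [0.5958 0.1154 0.02  ] rot [1.800e+02 2.000e-02 1.431e+01] F [ 0.7 -0.3 -1.4] w 0.0336
shift [ 0.0004 -0.0015  0.001 ] turn 0.01
```

Emit:
drive_tool(moves="0 -0.001 0.001 0 -0.4; 0 -0.001 0.0015 0 -0.4; 0 -0.001 0.0015 0 -0.4; 0 -0.001 0.0015 0 -0.1; 0 -0.001 0.0015 0 0.1; 0 -0.001 0.0015 0 0.1; 0 -0.001 0.001 0 0.1; 0 -0.001 0.001 0 0.1")

```text
time_s: 7.1
tool_pos: [0.5958, 0.1164, 0.0197]
tool_rot: [180.0, -0.0, 14.3]
force: [-0.3, -0.8, -0.4]
grip_width: 0.0476
```

Emit:
drive_tool(moves="0 0 -0.01 0 0.1; 0 0 -0.03 0 0.1; 0 0 -0.05 0 0.1; 0 0 -0.07 0 0.1; 0 0 -0.08 0 0.1; 0.005 0.03 -0.08 0 0.6; 0.01 0.06 -0.08 0 0.6; 0.01 0.09 -0.08 0 0.6")

```text
time_s: 7.9
tool_pos: [0.6282, 0.0309, 0.0999]
tool_rot: [180.0, -0.0, 14.3]
force: [0.7, -0.1, 0.2]
grip_width: 0.064
```

```bash
python3 go.py .638 -.1157 .10 14.3;  python3 - <<'E'
from h import *
p,d,P=cloud("side"); save("s3",p[60:300,130:480],2)
q=P[(np.hypot(P[...,0]-.597,P[...,1]-.117)<.03)&(P[...,2]>.035)&(P[...,2]<.06)]; print(len(q),q[:,2].max(),cv2.minEnclosingCircle(q[:,:2].astype(np.float32)))
E
```

```text
t 7.9 pos [0.6282 0.0309 0.0999] rot [ 1.7999e+02 -4.0000e-02  1.4350e+01] F [ 0.7 -0.1  0.2] w 0.064
shift [-2.680e-02  1.445e-01 -1.000e-04] turn 0.05
237 0.05305684900709473 ((0.5949220061302185, 0.1152147576212883), 0.018188495188951492)
```

View pics/s3.png

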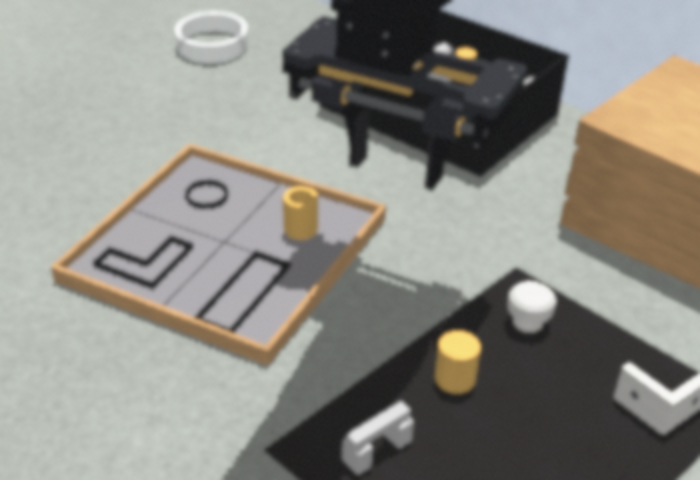

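The sleeve stands over the post at (300,213). The side camera reads its top at 0.053 m, and it read the slug about 4 mm high, so that puts it on the floor. Knob next.

Emit:
drive_tool(moves="-0.006 0.035 0 0 0.6; -0.013 0.07 0 0 0.6; -0.02 0.105 0 0 0.6; -0.025 0.13 0 0 0.6; -0.027 0.142 0 0 0.6; -0.027 0.145 0 0 0.6; -0.027 0.145 0 0 0.6; -0.027 0.145 0 0 0.6")

```text
time_s: 8.75
tool_pos: [0.6374, -0.1128, 0.0996]
tool_rot: [-179.9, -0.0, 14.5]
force: [-0.0, 0.2, -0.2]
grip_width: 0.0699
```

```bash
python3 go.py .638 -.1157 .012 14.3
```

```text
t 8.75 pos [ 0.6374 -0.1128  0.0996] rot [-1.7993e+02 -2.0000e-02  1.4470e+01] F [-0.   0.2 -0.2] w 0.0699
shift [-0.0001  0.003   0.0876] turn 0.17
```

Emit:
drive_tool(moves="0 0.003 0.02 0 0.6; 0 0.003 0.04 0 0.6; 0 0.003 0.06 0 0.6; 0 0.003 0.075 0 0.6; 0 0.003 0.085 0 0.6; 0 0.003 0.0875 0 0.6; 0 0.003 0.0875 0 0.6; 0 0.003 0.0875 0 0.2")

```text
time_s: 9.55
tool_pos: [0.6387, -0.1185, 0.013]
tool_rot: [180.0, -0.1, 14.3]
force: [0.8, 0.4, 0.5]
grip_width: 0.0667
```

Emit:
drive_tool(moves="0 0 0 0 -0.3; 0 0 0 0 -0.3; 0 0 0 0 -0.3; 0 0 0 0 -0.3; 0 0 0 0 -0.3; 0 0 0 0 -0.3; 0 0 0 0 -0.3; 0 0 0 0 -0.3")

```text
time_s: 10.35
tool_pos: [0.6381, -0.1184, 0.0123]
tool_rot: [180.0, -0.0, 14.3]
force: [-1.2, 0.4, 3.4]
grip_width: 0.0392
```

```bash
python3 go.py .570 .2233 .10 14.3
```

```text
t 10.35 pos [ 0.6381 -0.1184  0.0123] rot [ 1.7999e+02 -1.0000e-02  1.4300e+01] F [-1.2  0.4  3.4] w 0.0392
shift [ 0.0184 -0.3479 -0.0877] turn 0.0
```

Emit:
drive_tool(moves="0 0 -0.01 0 -0.3; 0 0 -0.03 0 -0.3; 0 0 -0.05 0 -0.3; 0 0 -0.07 0 -0.3; 0.001 -0.025 -0.085 0 -0.3; 0.002 -0.06 -0.088 0 -0.3; 0.004 -0.1 -0.088 0 -0.3; 0.006 -0.14 -0.088 0 -0.3")

```text
time_s: 11.15
tool_pos: [0.6089, 0.0196, 0.1007]
tool_rot: [180.0, -0.0, 14.2]
force: [0.7, -0.2, -0.6]
grip_width: 0.0388
```

Emit:
drive_tool(moves="0.002 -0.035 0 0 -0.3; 0.004 -0.07 0 0 -0.3; 0.006 -0.105 0 0 -0.3; 0.008 -0.14 0 0 -0.3; 0.01 -0.17 0 0 -0.3; 0.011 -0.193 0 0 -0.3; 0.012 -0.205 0 0 -0.3; 0.012 -0.207 0 0 -0.3")

```text
time_s: 11.95
tool_pos: [0.5691, 0.224, 0.1002]
tool_rot: [-180.0, -0.0, 14.5]
force: [0.6, 0.3, -0.4]
grip_width: 0.0389
```

```bash
python3 go.py .570 .2233 .0195 14.3;python3 - <<'E'
from h import *
p,d,P=cloud("side"); save("s4",p[60:300,130:480],2)
E
```

```text
t 11.95 pos [0.5691 0.224  0.1002] rot [-1.7997e+02 -1.0000e-02  1.4460e+01] F [ 0.6  0.3 -0.4] w 0.0389
shift [0.0007 0.0009 0.0807] turn 0.16
```

View pics/s4.png

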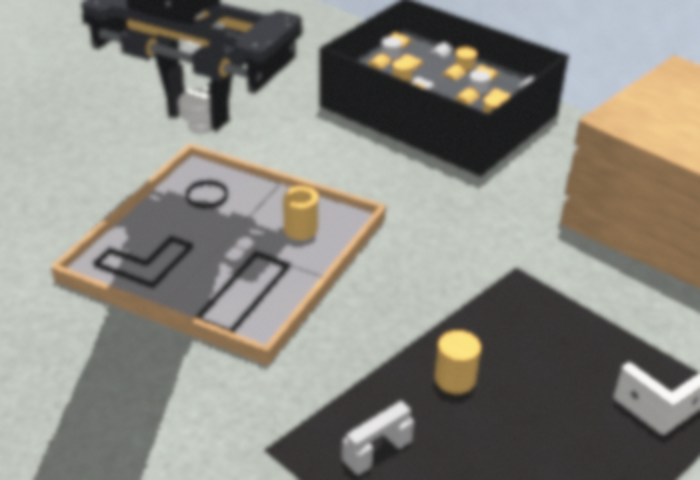

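The knob hangs upright at (203,108), above the round rim at (207,193). Lowering it.

Emit:
drive_tool(moves="0.001 0.001 0.015 0 -0.3; 0.001 0.001 0.03 0 -0.3; 0.001 0.001 0.045 0 -0.3; 0.001 0.001 0.055 0 -0.3; 0.001 0.001 0.063 0 -0.3; 0.001 0.001 0.07 0 -0.3; 0.001 0.001 0.076 0 -0.3; 0.001 0.001 0.079 0 -0.3")

```text
time_s: 12.8
tool_pos: [0.5708, 0.2215, 0.0205]
tool_rot: [180.0, 0.0, 14.3]
force: [-0.0, -0.7, -0.8]
grip_width: 0.0387
```

```bash
python3 go.py .570 .2233 .0195 14.3
```

```text
t 12.8 pos [0.5708 0.2215 0.0205] rot [1.800e+02 2.000e-02 1.431e+01] F [-0.  -0.7 -0.8] w 0.0387
shift [-0.0003 -0.0019  0.001 ] turn 0.01
```

Emit:
drive_tool(moves="0 -0.002 0.001 0 -0.3; 0 -0.002 0.0015 0 -0.3; 0 -0.002 0.0015 0 -0.3; 0 -0.002 0.0015 0 0; 0 -0.002 0.0015 0 0.25; 0 -0.002 0.0015 0 0.25; 0 -0.002 0.001 0 0.25; 0 -0.002 0.001 0 0.25")

```text
time_s: 13.6
tool_pos: [0.5705, 0.2234, 0.0202]
tool_rot: [180.0, -0.0, 14.3]
force: [-0.3, 0.5, 0.2]
grip_width: 0.054
```

Emit:
drive_tool(moves="0 0 -0.01 0 0.25; 0 0 -0.03 0 0.25; 0 0 -0.05 0 0.25; 0 0 -0.07 0 0.25; 0 0.01 -0.08 0 0.25; 0 0.04 -0.08 4 0.1; 0 0.08 -0.08 10 0.1; 0 0.12 -0.08 16 0")

```text
time_s: 14.4
tool_pos: [0.6002, 0.1054, 0.1003]
tool_rot: [180.0, -0.0, -1.9]
force: [0.5, -0.3, 0.8]
grip_width: 0.0462
```

```bash
python3 go.py .42 -.2307 .10 -6.3;  python3 - <<'E'
from h import *
p,d,P=cloud("side"); 
q=P[(np.hypot(P[...,0]-.570,P[...,1]-.223)<.03)&(P[...,2]>.03)&(P[...,2]<.06)]; print(len(q),q[:,2].max(),np.percentile(q[:,2],95),cv2.minEnclosingCircle(q[:,:2].astype(np.float32)))
E
```

```text
t 14.4 pos [0.6002 0.1054 0.1003] rot [ 1.7997e+02 -2.0000e-02 -1.9000e+00] F [ 0.5 -0.3  0.8] w 0.0462
shift [-1.690e-01  3.418e-01  3.000e-04] turn 4.4
271 0.04613861012103149 0.045414749753499295 ((0.572081446647644, 0.22366583347320557), 0.02031479775905609)
```

Emit:
drive_tool(moves="-0.02 0.04 0 2 0; -0.04 0.08 0 4.4 0; -0.06 0.12 0 4.4 0; -0.08 0.16 0 4.4 0; -0.1 0.2 0 4.4 0; -0.12 0.24 0 4.4 0; -0.135 0.27 0 4.4 0; -0.145 0.29 0 4.4 0")

```text
time_s: 15.25
tool_pos: [0.4443, -0.1817, 0.1002]
tool_rot: [179.9, 0.0, -6.3]
force: [0.6, 1.2, 0.1]
grip_width: 0.0435
```

```bash
python3 go.py .42 -.2307 .08 -6.3
python3 - <<'E'
from h import *
for n in("top","side"):
    p,d,P=cloud(n)
    q=P[(np.hypot(P[...,0]-.42,P[...,1]+.23)<.06)&(P[...,2]>.028)&(P[...,2]<.045)]; print(len(q),cv2.minAreaRect(q[:,:2].astype(np.float32)))
E
```

```text
t 15.25 pos [ 0.4443 -0.1817  0.1002] rot [ 1.7993e+02  3.0000e-02 -6.3100e+00] F [0.6 1.2 0.1] w 0.0435
shift [-0.0188  0.0514  0.0202] turn -0.01
159 ((0.39663857221603394, -0.22615627944469452), (0.01644071750342846, 0.040591608732938766), 84.47057342529297)
563 ((0.41979554295539856, -0.23079578578472137), (0.015385366044938564, 0.08818460255861282), 81.82281494140625)
```

Emit:
drive_tool(moves="-0.006 0.017 0.007 0 0; -0.012 0.034 0.014 0 0; -0.016 0.045 0.02 0 0; -0.019 0.051 0.02 0 0; -0.019 0.051 0.02 0 0; -0.019 0.051 0.02 0 0; -0.019 0.051 0.02 0 0; -0.019 0.051 0.02 0 0")

```text
time_s: 16.15
tool_pos: [0.4227, -0.2265, 0.0803]
tool_rot: [180.0, -0.0, -6.0]
force: [-0.9, 0.1, -0.3]
grip_width: 0.0435
```

```bash
python3 go.py .42 -.2307 .012 -6.4
```

```text
t 16.15 pos [ 0.4227 -0.2265  0.0803] rot [ 1.80e+02 -3.00e-02 -6.03e+00] F [-0.9  0.1 -0.3] w 0.0435
shift [-0.0023  0.0045  0.0683] turn 0.37
```

Emit:
drive_tool(moves="-0.001 0.002 0.02 0 0; -0.001 0.002 0.035 0 0; -0.001 0.002 0.048 0 0; -0.001 0.002 0.058 0 0; -0.001 0.002 0.064 0 0; -0.001 0.002 0.068 0 0; -0.001 0.002 0.068 0 0; -0.001 0.002 0.068 0 -0.2")

```text
time_s: 16.95
tool_pos: [0.4213, -0.2292, 0.0124]
tool_rot: [180.0, -0.0, -6.1]
force: [-0.1, 0.4, -0.2]
grip_width: 0.0406
```

```bash
python3 go.py .42 -.2307 .012 -6.4
```

```text
t 16.95 pos [ 0.4213 -0.2292  0.0124] rot [ 1.7998e+02 -4.0000e-02 -6.1000e+00] F [-0.1  0.4 -0.2] w 0.0406
shift [-0.0012  0.0017  0.0004] turn 0.3
```

Emit:
drive_tool(moves="0 0 0 0 -0.5; 0 0 0 0 -0.7; 0 0 0 0 -0.9; 0 0 0 0 -1; 0 0 0 0 -1; 0 0 0 0 -1; 0 0 0 0 -1; 0 0 0 0 -1")

```text
time_s: 17.75
tool_pos: [0.4211, -0.2292, 0.0122]
tool_rot: [180.0, -0.0, -6.1]
force: [-0.9, -0.7, 1.4]
grip_width: 0.0118
```

```bash
python3 go.py .4918 .0907 .09 14.3
```

```text
t 17.75 pos [ 0.4211 -0.2292  0.0122] rot [ 1.7998e+02 -2.0000e-02 -6.1000e+00] F [-0.9 -0.7  1.4] w 0.0118
shift [ 0.0363 -0.3256 -0.0778] turn -20.4
```

Emit:
drive_tool(moves="0 0 -0.01 0 -1; 0 0 -0.03 0 -1; 0 0 -0.05 0 -1; 0 0 -0.07 0 -1; 0.003 -0.025 -0.08 -3 -1; 0.006 -0.06 -0.08 -6 -1; 0.01 -0.095 -0.08 -9 -1; 0.014 -0.13 -0.08 -12 -1")

```text
time_s: 18.55
tool_pos: [0.4484, -0.0988, 0.0923]
tool_rot: [-180.0, 0.0, 6.1]
force: [0.4, 0.0, -1.5]
grip_width: 0.0118
```

```bash
python3 go.py .4918 .0907 .09 14.3
```

```text
t 18.55 pos [ 0.4484 -0.0988  0.0923] rot [-1.7999e+02  2.0000e-02  6.1000e+00] F [ 0.4  0.  -1.5] w 0.0118
shift [ 0.0632 -0.1839  0.0023] turn -8.2
```

Emit:
drive_tool(moves="0.012 -0.035 0 -2 -1; 0.024 -0.07 0 -4 -1; 0.036 -0.105 0 -6 -1; 0.047 -0.137 0 -8.2 -1; 0.056 -0.163 0 -8.2 -1; 0.061 -0.178 0 -8.2 -1; 0.063 -0.184 0 -8.2 -1; 0.063 -0.184 0 -8.2 -1")

```text
time_s: 19.35
tool_pos: [0.4919, 0.0895, 0.092]
tool_rot: [-180.0, 0.0, 14.3]
force: [0.3, -0.1, -2.3]
grip_width: 0.0117
```

```bash
python3 - <<'E'
from h import *
p,d,P=cloud("side"); save("s5",p[60:300,130:480],2)
E
python3 go.py .4928 .0910 .0195 14.4
```

```text
t 19.4 pos [0.4919 0.0882 0.0919] rot [1.7998e+02 6.0000e-02 1.4150e+01] F [-0.2 -0.  -1.7] w 0.0117
shift [ 0.0016 -0.0025  0.0724] turn -0.25
```

View pics/s5.png

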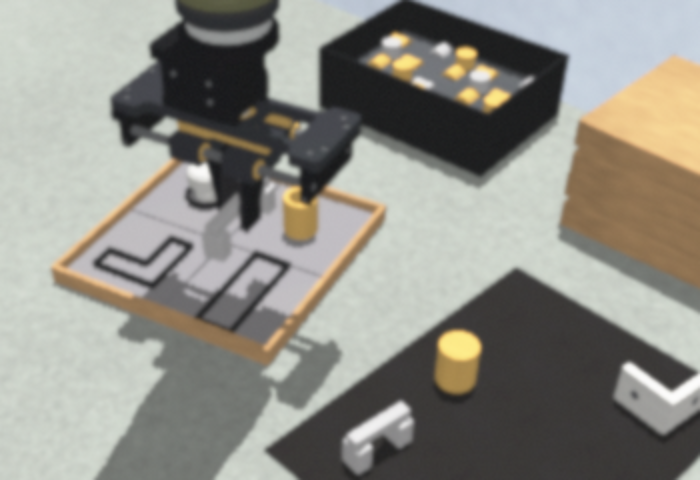

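The pull is level at (235,220) and lines up with its rim. Lowering it.

Emit:
drive_tool(moves="0.001 -0.002 0.015 0 -1; 0.001 -0.002 0.028 0 -1; 0.001 -0.002 0.04 0 -1; 0.001 -0.002 0.05 0 -1; 0.001 -0.002 0.058 0 -1; 0.001 -0.002 0.064 0 -1; 0.001 -0.002 0.068 0 -1; 0.001 -0.002 0.07 0 -1")

```text
time_s: 20.2
tool_pos: [0.4929, 0.0905, 0.0217]
tool_rot: [180.0, 0.0, 14.1]
force: [-0.2, -0.3, -1.2]
grip_width: 0.0119
```

```bash
python3 go.py .4928 .0910 .0195 14.4
```

```text
t 20.2 pos [0.4929 0.0905 0.0217] rot [1.80e+02 1.00e-02 1.41e+01] F [-0.2 -0.3 -1.2] w 0.0119
shift [-0.     -0.0005  0.0022] turn -0.3
```

Emit:
drive_tool(moves="0 0 0.001 0 -1; 0 0 0.002 0 -1; 0 0 0.0025 0 -1; 0 0 0.0025 0 -1; 0 0 0.002 0 -0.6; 0 0 0.002 0 -0.3; 0 0 0.0015 0 -0.2; 0 0 0.001 0 -0.2")

```text
time_s: 21.0
tool_pos: [0.4931, 0.0905, 0.0212]
tool_rot: [180.0, -0.0, 14.1]
force: [-0.2, -0.4, 0.4]
grip_width: 0.0317
```

Emit:
drive_tool(moves="0 0 -0.01 0 -0.2; 0 0 -0.03 0 -0.2; 0 0 -0.05 0 -0.2; 0 0 -0.07 0 -0.2; 0 0.02 -0.08 0 0; 0.01 0.05 -0.08 4 0; 0.02 0.085 -0.08 8 0; 0.03 0.12 -0.08 12 0")

```text
time_s: 21.8
tool_pos: [0.5522, -0.0196, 0.1023]
tool_rot: [180.0, -0.1, 2.0]
force: [0.7, -0.7, 0.7]
grip_width: 0.0433
```

```bash
cat > ang.py <<'E'
from h import *
from tray import w
from scipy.optimize import minimize
from scipy.spatial import cKDTree
g=np.mgrid[-.0245:.025:.001,-.0245:.025:.001].reshape(2,-1).T; L=g[(g[:,0]<-.017)|(g[:,1]<-.017)]
def fitL(P,c,yaw,lo,hi):
    q=P[(np.hypot(P[...,0]-c[0],P[...,1]-c[1])<.045)&(P[...,2]>lo)&(P[...,2]<hi)][:,:2]
    def f(x):
        m=w(L,x,0)[:,:2]; return np.minimum(cKDTree(m).query(q)[0],.01).mean()+np.minimum(cKDTree(q).query(m)[0],.01).mean()
    x0=np.array([*c,np.radians(yaw)]); s=minimize(f,x0,method="Nelder-Mead",options=dict(initial_simplex=x0+np.array([[0,0,0],[.004,0,0],[0,.004,0],[0,0,.1]])))
    return len(q),s.x[:2].round(4),np.degrees(s.x[2]).round(1),round(s.fun,4)
E
python3 - <<'E'
from ang import *
for n in("top","side"):
    print("angle0",n,fitL(np.load(n+"0.npz")["P"],(.632,-.248),-9,.034,.05))
    p,d,P=cloud(n)
    q=P[(np.hypot(P[...,0]-.492,P[...,1]-.091)<.06)&(P[...,2]>.035)&(P[...,2]<.06)]; print("pull",len(q),np.percentile(q[:,2],95),cv2.minAreaRect(q[:,:2].astype(np.float32)))
save("s6",p[60:300,130:480],2)
E
python3 go.py .6297 -.268 .10 -9
```

```text
angle0 top (208, array([ 0.6322, -0.2474]), np.float64(-9.9), np.float64(0.0012))
pull 298 0.04442787047538985 ((0.491912841796875, 0.0888296440243721), (0.08669716864824295, 0.015382727608084679), 11.533275604248047)
angle0 side (313, array([ 0.6319, -0.2478]), np.float64(-10.1), np.float64(0.0012))
pull 316 0.045451002899405374 ((0.49073320627212524, 0.08712860196828842), (0.08849994093179703, 0.016197444871068), 13.475417137145996)
t 21.9 pos [ 0.5534 -0.0248  0.1018] rot [ 1.7986e+02 -1.2000e-01  1.5800e+00] F [-0.4 -0.6 -0. ] w 0.0434
shift [0.0696 0.2452 0.0018] turn 10.58
```

View pics/s6.png

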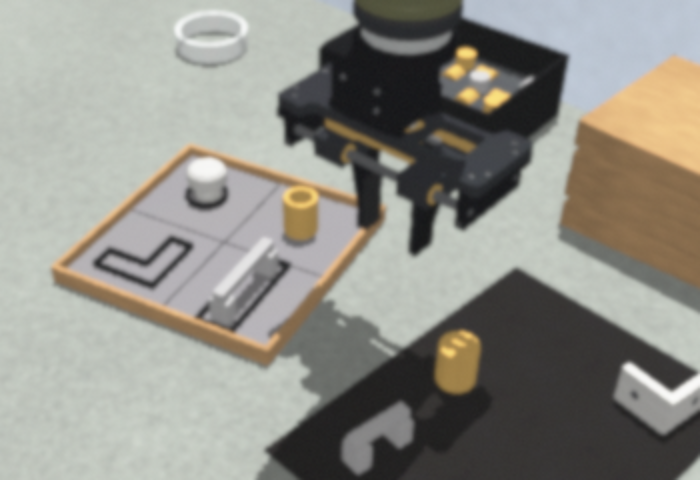

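All three placed parts stand in their nests: knob (206,180), sleeve (300,213) and pull (243,280). The slug and short pull haven't moved. Now the angle: grip its x-leg at (.6254,-.2678) with yaw -10.

```bash
python3 go.py .6254 -.2678 .09 -10
```

```text
t 21.9 pos [ 0.5534 -0.0248  0.1018] rot [ 1.7986e+02 -1.2000e-01  1.5800e+00] F [-0.4 -0.6 -0. ] w 0.0434
shift [0.0653 0.2449 0.0118] turn 11.58
```

Emit:
drive_tool(moves="0.01 0.04 0.002 3 0; 0.02 0.08 0.004 6 0; 0.03 0.12 0.006 9 0; 0.042 0.16 0.008 11.5 0; 0.053 0.2 0.01 11.5 0; 0.06 0.228 0.012 11.5 0; 0.064 0.24 0.012 11.5 0; 0.065 0.243 0.012 11.5 0")

```text
time_s: 22.7
tool_pos: [0.6252, -0.2599, 0.0892]
tool_rot: [-180.0, 0.0, -9.5]
force: [-0.7, -0.1, 0.1]
grip_width: 0.0433
```

Emit:
drive_tool(moves="0 0 0 0 0; 0 0 0 0 0; 0 0 0 0 0; 0 0 0 0 0; 0 0 0 0 0; 0 0 0 0 0; 0 0 0 0 0; 0 0 0 0 0")

```text
time_s: 23.5
tool_pos: [0.6251, -0.2591, 0.089]
tool_rot: [180.0, 0.0, -9.4]
force: [-0.2, -0.2, -0.9]
grip_width: 0.0438
```

```bash
python3 go.py .6254 -.2678 .014 -10
```

```text
t 23.5 pos [ 0.6251 -0.2591  0.089 ] rot [180.     0.    -9.41] F [-0.2 -0.2 -0.9] w 0.0438
shift [0.0017 0.0086 0.075 ] turn 0.59
```

Settled there, so I can apply the full correction, sideways first and then down.

Emit:
drive_tool(moves="0.0015 0.0085 0 0.6 0; 0.0015 0.0085 0.015 0.6 0; 0.0015 0.0085 0.03 0.6 0; 0.0015 0.0085 0.045 0.6 0; 0.0015 0.0085 0.058 0.6 0; 0.0015 0.0085 0.068 0.6 0; 0.0015 0.0085 0.074 0.6 0; 0.0015 0.0085 0.075 0.6 0")

```text
time_s: 24.3
tool_pos: [0.6247, -0.2674, 0.0129]
tool_rot: [-180.0, 0.1, -10.0]
force: [0.6, -0.4, -0.1]
grip_width: 0.0435
```

Emit:
drive_tool(moves="0 0 0 0 -0.3; 0 0 0 0 -0.5; 0 0 0 0 -0.7; 0 0 0 0 -0.9; 0 0 0 0 -1; 0 0 0 0 -1; 0 0 0 0 -1; 0 0 0 0 -1")

```text
time_s: 25.1
tool_pos: [0.6254, -0.2678, 0.0143]
tool_rot: [180.0, -0.0, -10.0]
force: [0.2, 0.1, 2.3]
grip_width: 0.0079
```

```bash
python3 - <<'E'
from ang import *
for n in("side","top"):
    p,d,P=cloud(n); print(n,fitL(P,(.632,-.248),-10,.034,.05))
    if n=="side": save("s7",p[130:330,330:560],3)
E
python3 go.py .464 .1962 .10 14.3
```

```text
side (349, array([ 0.6319, -0.2451]), np.float64(-9.6), np.float64(0.0047))
top (77, array([ 0.6298, -0.2485]), np.float64(-21.3), np.float64(0.0054))
t 25.2 pos [ 0.6254 -0.2678  0.0143] rot [ 1.7999e+02 -2.0000e-02 -1.0000e+01] F [-1.5  1.   1.6] w 0.0075
shift [-0.2395 -0.4289 -0.0857] turn -24.3
```

View pics/s7.png

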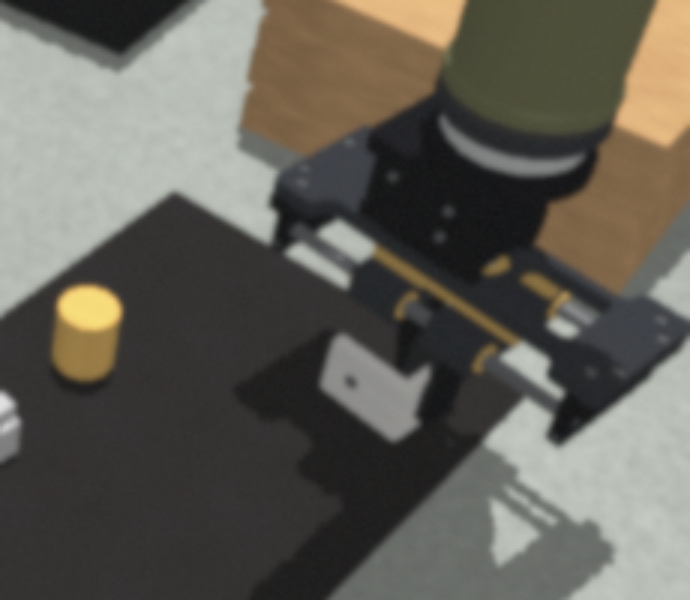

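Bracket gripped across its x-leg, standing at (370,385) in the crop. Lift and carry.

Emit:
drive_tool(moves="0 0 -0.01 0 -1; 0 0 -0.025 0 -1; 0 0 -0.045 0 -1; 0 0 -0.065 0 -1; -0.01 -0.02 -0.08 -2 -1; -0.025 -0.045 -0.085 -4 -1; -0.04 -0.073 -0.085 -7 -1; -0.055 -0.1 -0.085 -10 -1")

```text
time_s: 26.0
tool_pos: [0.5886, -0.1586, 0.1008]
tool_rot: [180.0, -0.1, 0.1]
force: [-0.4, -0.2, -0.7]
grip_width: 0.0077
```

```bash
python3 go.py .4663 .1752 .10 14.3
```

```text
t 26.0 pos [ 0.5886 -0.1586  0.1008] rot [ 1.7996e+02 -1.2000e-01  1.2000e-01] F [-0.4 -0.2 -0.7] w 0.0077
shift [-0.1217 -0.334   0.0008] turn -14.18
```

Emit:
drive_tool(moves="-0.01 -0.028 0 -2 -1; -0.022 -0.06 0 -5 -1; -0.035 -0.096 0 -8 -1; -0.048 -0.132 0 -11 -1; -0.061 -0.168 0 -14.2 -1; -0.074 -0.204 0 -14.2 -1; -0.087 -0.24 0 -14.2 -1; -0.1 -0.275 0 -14.2 -1")

```text
time_s: 26.8
tool_pos: [0.4882, 0.117, 0.1004]
tool_rot: [179.9, -0.1, 14.2]
force: [0.7, 0.1, -1.4]
grip_width: 0.0079
```

```bash
python3 go.py .4663 .1752 .10 14.3
```

```text
t 26.8 pos [0.4882 0.117  0.1004] rot [ 1.7995e+02 -1.1000e-01  1.4220e+01] F [ 0.7  0.1 -1.4] w 0.0079
shift [-0.0069 -0.0618  0.0004] turn -0.08
```

Emit:
drive_tool(moves="-0.003 -0.027 0 0 -1; -0.005 -0.045 0 0 -1; -0.007 -0.057 0 0 -1; -0.007 -0.061 0 0 -1; -0.007 -0.061 0 0 -1; -0.007 -0.061 0 0 -1; -0.007 -0.061 0 0 -1; -0.007 -0.061 0 0 -1")

```text
time_s: 27.6
tool_pos: [0.467, 0.1719, 0.0989]
tool_rot: [180.0, 0.0, 14.1]
force: [-0.8, 0.9, -1.3]
grip_width: 0.0075
```

```bash
python3 - <<'E'
from ang import *
p,d,P=cloud("side"); save("s8",p[60:300,100:400],2.2)
E
python3 go.py .4663 .1752 .0215 14.3
```

```text
t 27.65 pos [0.4669 0.1721 0.0989] rot [1.7999e+02 2.0000e-02 1.4130e+01] F [-1.1 -0.6 -1.2] w 0.0075
shift [ 0.0002 -0.0032  0.0774] turn -0.17
```

View pics/s8.png

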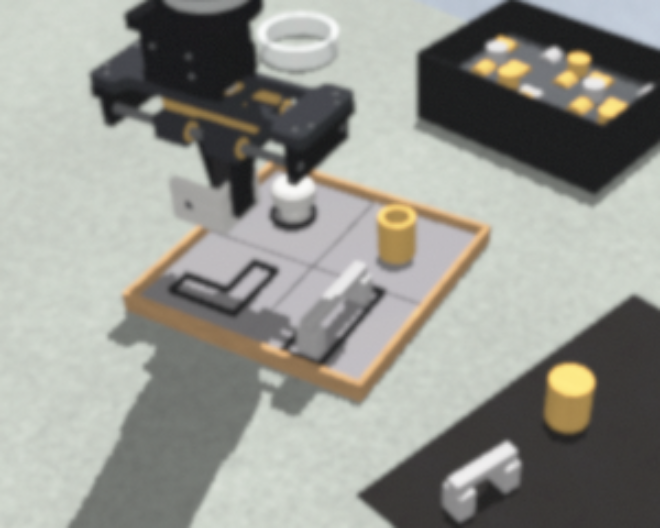

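The bracket is upright in the fingers at (205,205), and its legs line up with the L-rim at (225,285). Lowering it.

Emit:
drive_tool(moves="0 -0.003 0 0 -1; 0 -0.003 0.015 0 -1; 0 -0.003 0.03 0 -1; 0 -0.003 0.045 0 -1; 0 -0.003 0.056 0 -1; 0 -0.003 0.065 0 -1; 0 -0.003 0.071 0 -1; 0 -0.003 0.074 0 -1")

```text
time_s: 28.45
tool_pos: [0.4657, 0.1757, 0.0243]
tool_rot: [-180.0, 0.0, 14.2]
force: [-0.3, -0.6, -0.8]
grip_width: 0.008
```

```bash
python3 go.py .4663 .1752 .0215 14.3
```

```text
t 28.45 pos [0.4657 0.1757 0.0243] rot [-1.7999e+02  5.0000e-02  1.4210e+01] F [-0.3 -0.6 -0.8] w 0.008
shift [0.0005 0.0006 0.0028] turn -0.09
```

Emit:
drive_tool(moves="0 0 0.001 0 -1; 0 0 0.002 0 -1; 0 0 0.003 0 -1; 0 0 0.003 0 -1; 0 0 0.003 0 -0.8; 0 0 0.002 0 -0.5; 0 0 0.002 0 -0.3; 0 0 0.002 0 -0.3")

```text
time_s: 29.25
tool_pos: [0.4661, 0.1757, 0.0232]
tool_rot: [180.0, -0.0, 14.2]
force: [-0.3, 0.3, -0.3]
grip_width: 0.0248
```

Emit:
drive_tool(moves="0 0 0 0 -0.3; 0 0 -0.02 0 -0.3; 0 0 -0.04 0 -0.3; 0 0 -0.06 0 -0.3; 0 0 -0.08 0 -0.3; 0 0.02 -0.1 0 0; 0 0.06 -0.12 0 0; 0 0.1 -0.13 0 0")

```text
time_s: 30.05
tool_pos: [0.4915, 0.0785, 0.1551]
tool_rot: [179.9, -0.2, 14.3]
force: [1.1, -0.1, -0.6]
grip_width: 0.0417
```

Emit:
drive_tool(moves="0 0.04 -0.01 0 0; 0 0.08 -0.02 0 0; 0 0.12 -0.03 0 0; 0 0.16 -0.03 0 0; 0 0.19 -0.03 0 0; 0 0.2 -0.03 0 0; 0 0.2 -0.03 0 0; 0 0.2 -0.03 0 0")

```text
time_s: 30.85
tool_pos: [0.5394, -0.1131, 0.1829]
tool_rot: [-179.9, 0.0, 14.3]
force: [-0.3, 0.5, -0.3]
grip_width: 0.0434
```

Run:
```python
from ang import *
for n in("side","top"):
    p,d,P=cloud(n); print(n,"angle",fitL(P,(.464,.196),14.3,.041,.06))
    def near(c,r,lo): return P[(np.hypot(P[...,0]-c[0],P[...,1]-c[1])<r)&(P[...,2]>lo)&(P[...,2]<.06)]
    for t,c,r,lo in[("sleeve",(.5958,.117),.03,.035),("knob",(.57,.223),.03,.03),("pull",(.492,.09),.055,.037),("angle",(.464,.196),.045,.03)]:
        q=near(c,r,lo); 
        if len(q): print(t,len(q),np.percentile(q[:,2],[50,95]).round(4),(cv2.minAreaRect if t in("pull","angle") else cv2.minEnclosingCircle)(q[:,:2].astype(np.float32)))
    if n=="side": save("s9",p[60:300,130:480],2.2)
    else: save("t9",p[90:290,120:440],2.4)
```

```text
side angle (225, array([0.463 , 0.1966]), np.float64(15.1), np.float64(0.0014))
sleeve 242 [0.0462 0.0511] ((0.5940440893173218, 0.11563882231712341), 0.01810320094227791)
knob 267 [0.0426 0.0455] ((0.5712211728096008, 0.22239314019680023), 0.020549824461340904)
pull 293 [0.0436 0.0456] ((0.49172669649124146, 0.08871801197528839), (0.08867333829402924, 0.013495431281626225), 14.899575233459473)
angle 399 [0.0423 0.0476] ((0.4627736806869507, 0.1962203085422516), (0.05238772928714752, 0.05387090519070625), 15.054300308227539)
top angle (224, array([0.4634, 0.1969]), np.float64(15.5), np.float64(0.0011))
sleeve 186 [0.0477 0.0504] ((0.5948480367660522, 0.1161477193236351), 0.01718721352517605)
knob 348 [0.042  0.0447] ((0.5731852650642395, 0.22385703027248383), 0.02008027583360672)
pull 289 [0.0425 0.0443] ((0.4918973445892334, 0.08889570832252502), (0.087014339864254, 0.012066163122653961), 14.065836906433105)
angle 274 [0.0443 0.0465] ((0.46349385380744934, 0.1966898888349533), (0.049968548119068146, 0.050731949508190155), 15.716827392578125)
```

View pics/s9.png

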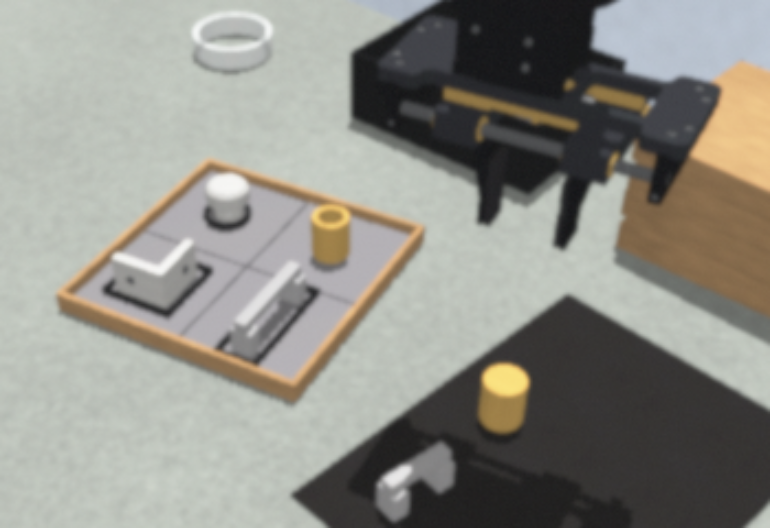

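View pics/t9.png

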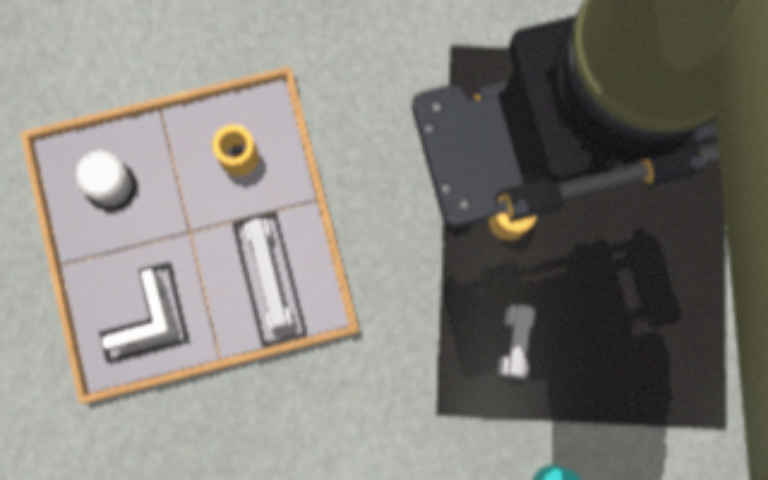

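Both final views show all four parts upright inside their rims, and the robot is clear. Their tops read a uniform 1.3–1.7 mm high in the top camera, so none of them stands on a rim. Handing in.

```bash
python3 -c "
from cell import *
print(sign_off())"
```

```text
the job is handed in; nothing more can be done
None
```

The kit is packed and handed in after about 31 s of robot time. I placed the sleeve over its post, then the knob, the longer pull and the angle bracket in their nests, in the order you listed.

- **Final checks:** both cameras show all four parts upright inside their rims or over the post, each within about 2–3 mm of its nest centre (each nest leaves about 6 mm).
- **On the floor:** in the top camera all four tops read 1.3–1.7 mm above the expected height. That same offset on all four points to depth bias rather than a part standing on a rim.
- **Left alone:** the slug and shorter pull still stand on the mat and the turquoise cylinder is where it was. The gripper was empty and clear of everything at hand-in.
- **Forces:** no reading at the end of a move passed about 4 N.
- **Disagreements:** the two cameras differed by 1–4 mm on the nest positions, so I used the average. One fit of the bracket while the gripper was covering part of it was off in yaw (−21° against −10°), and I ignored it.

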